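# Set the jig's vacuum valve and tuck a flashing strip under the lap leaf

### The job

Turn the lever of the bonding jig's vacuum valve to half open (45 degrees, the middle mark). Then pick up the aluminium flashing strip by its upright rib, lay it on the jig's deck and slide its flat front edge, centred and square, at least 20 mm in under the hinged lap leaf without lifting the leaf. Finish while still gripping the strip by its rib and firmly pressing it down flat on the deck, and leave the other things on the bench alone.

Things in the scene. Friction and masses are not known exactly. Their poses are not given: they have to be found in the camera images.
- jig: Vacuum bonding jig, fixed: a low grey plate with a dark steel deck, 190 x 160 mm, deck surface 20 mm above the bench. Origin: centre of underside. x: from its front edge (x = -95 mm) to the leaf's hinge; y: to the left seen from the front; z up. The valve stands to the right beside the deck, at x = -30, y = -150 mm. A 9 mm high block across the deck at x = 62 to 92 mm carries the hinge and stops the strip.
- leaf_edge (a point): Middle of the lower free edge of the lap leaf, a plain steel plate 60 mm deep, 130 mm wide, 4 mm thick that lies level over the deck, hinged at its far edge. Closed, this point is at jig x = 15, y = 0, z = 29 mm: the gap between leaf and deck is 9 mm high and open at the front and both sides. The leaf weighs 60 g and is held closed by its weight alone.
- jig_leaf (a joint): Angle of the lap leaf, rad: 0 closed (level), grows as its free edge rises (0.08 rad = 5 mm at the edge).
- jig_valve (a joint): Angle of the valve lever, rad: 0 closed (lever points to the jig's -x), 0.785 half open (between -x and -y), 1.571 fully open (lever points to -y); opens counter-clockwise seen from above and stays where it is left (stiff: about 3 N at the end of the lever).
- lever_pivot (a point): Point on the upright turning axis of the valve lever, at half the lever's height: jig x = -30, y = -150, z = 66 mm.
- lever_grip (a point): Grip point of the valve lever, 40 mm from its axis, at half its height. The lever is an upright-standing bar 66 mm long from the axis, 12 mm wide, 26 mm high (bench height 53 to 79 mm), free on both sides; below it a round scale disc (radius 34 mm, top 45 mm above the bench) with raised marks for closed, half and open.
- strip: Flashing strip, loose, aluminium, 160 g: a flat leaf 4 mm thick, 105 mm deep (x = -25 to +80 mm), 110 mm wide (y), with an upright rib across it at x = 0, 10 mm thick (x), 90 mm long (y), rising to 44 mm above the underside. Origin: on the underside beneath the middle of the rib. x: towards the front edge, which is to be tucked in; z up. It lies flat on the bench, rib up.
- strip_nose (a point): Middle of the strip's front edge, on its underside: strip x = 80 mm.
- strip_grip (a point): Middle of the strip's rib, 30 mm above the underside: grip here, across the rib (along strip x).
- flux_bottle: Bystander: slim bottle with needle cap, 140 mm high; leave alone.
- camera_back: Bystander: small moulded camera back shell with circuit boards, 41 mm high; leave alone. Also in the arm's way (fixed, not listed): two stacks of trays 235 mm high between robot and work (world x 0.25 to 0.53, y -0.23 to 0.22 m), and a lead hanging from above at about world x = 0.37, y = -0.49 m.
Things that resemble listed ones, but are neither listed nor needed, are in the scene too. There is more than one size of the strip; the one meant has the size given above.

How it is judged (in metres and radians):
On the way, in this order (a step that is already met when the one before it is completed fails the run):
1. the valve lever is turned to half open (value of joint jig_valve between 0.635 and 0.935 rad), for 0.2 s.
2. the strip is picked up by its rib (height (world z) of strip above 0.03 m and contact force between the fingers and strip above 2 N), for 0.2 s.
At the end, for the whole second after the job is handed in: Lever within 0.15 rad of half open; strip front edge 20 mm or more under the leaf, within 15 mm of its middle, square within 0.10 rad; strip still, flat within 0.04 rad, front edge within 3.5 mm of the deck, gripped, pressed on the jig with over 5 N; leaf below 0.03 rad (all of step 1 and x of strip_nose in the frame of jig between 0.035 and 0.066 m and y of strip_nose in the frame of jig between -0.015 and 0.015 m and z of strip_nose in the frame of jig between 0.017 and 0.0235 m and angle between the x axis of strip and the x axis of jig, either way round below 0.1 rad and angle between strip's own z axis and vertical below 0.04 rad and value of joint jig_leaf below 0.03 rad and contact force between strip and jig above 5 N and contact force between the fingers and strip above 4 N and linear speed of strip below 0.01 m/s); the arm keeps its last pose, push and grip.
It fails at once if the lap leaf is lifted (free edge about 5 mm up) (value of joint jig_leaf above 0.08 rad).
It fails at once if a bystander is pushed away (over 30 mm) or knocked over (distance of any of flux_bottle, camera_back from where it was at the start of the episode above 0.03 m or angle between flux_bottle's own z axis and vertical above 0.5 rad).
It also fails if it takes over 72 s, if anything falls off the work surface, if the arm or the gripper's body presses on something with over 40 N, if the wrist force passes 120 N, or if a joint passes its speed limit or range.

### The arm

A 7-joint arm with a two-finger parallel gripper is mounted at the origin on the work surface; the furniture and walls round the work are solid. World frame = base frame: x ahead of the robot, y to its left, z up, the work surface at z = 0. Lengths are in mm, angles in rad, forces in N, time in s.
With the tool pointing down it reaches from about 425 to 925 mm from the base axis. Payload 6.8 kg.
Tool frame: the origin (TCP) lies at the very end of the fingers, on their centre line; the grasp point (between the pads) lies 19 mm behind it; z points along the fingers, x is the direction in which the jaws open and shut, and the axes are right-handed (so a half turn about z gives the same grasp; the last joint's range is limited). The gripper opens to 85 mm and grips with 20 to 120 N. Pads are 22 mm wide; open, the fingers measure 114 mm over their backs; the gripper's body (76 mm by 85 mm) begins 54 mm behind the grasp point. The pads swing forward as they close: fully open they stand 13 mm farther back than shut.
Start: joints at [-1.242, 0.477, 0.022, 1.555, -0.011, 1.109, -0.083], TCP at [285.552, 611.643, 231.308] pointing down, gripper open.
Joint ranges: [-2.96, 2.96], [-0.34, 2.1], [-1.41, 1.46], [0.24, 2.44], [-1.37, 4.51], [0.17, 1.92], [-2.96, 2.96]. Speed limits (rad/s): [2.39, 2.39, 3.14, 3.14, 3.14, 3.14, 3.14].

### API

Orientations are given as a rotation vector (axis times angle).
In Python, from cell import * gives the robot as it stands.
- The arm moves only by the tool move_arm, never from a script. Its argument "plan" is a list of rows, each an object with "translation": the shift along the world's x, y, z in cm, a list of three; "delta_rot": the turn, a rotation vector about the world's x, y, z in degrees, a list of three; "claw": the opening, from 0 (shut) to 1 (fully open). In form: [{"translation": [tx, ty, tz], "delta_rot": [ax, ay, az], "claw": claw}, ...]. A call has 1 to 8 rows; each row shifts and turns the commanded pose from where the row before left it; what a row does not reach is not made up. A row lasts 1/10 s, in which the tool goes at most 50 mm and 8.59 degrees, less where a joint would pass 70% of its speed; a pose out of reach is approached as far as the arm can. A call with a gripper value outside its range is refused whole. The fingers move at their own pace and stop on an object; "force" is the grip in N (left out, the last holds). Time passes only in rows, so rows that do not move let the fingers close. It gives the time, the measured TCP pose, the force and the opening at its end, in the units of the state.
- observe(): the state, without advancing time (a new reading comes with each control period).
- capture(name): name is "side" or "top"; returns the picture (420x560x3 uint8, red, green, blue); there is no depth.
- get_calibration(name): a dict with "fx", "fy", "cx", "cy" (pixels), "cam_to_world" (4x4, takes a point from camera to world coordinates). Camera axes: x right, y down, z forward; pixel columns grow to the right and rows downward; lengths in mm; the calibration is good to about 2 mm. A picture is of the moment at which its call begins. get_calibration takes no time and is no camera call.
- job_done(): hands the job in, once; it reports no verdict.
The state is a dict: "time": time; "joints": joint angles; "qvel": joint speeds; "tau": joint torques, N m; "tool_pos": TCP position; "orientation": TCP orientation; "force": force on the tool from outside, world axes, zero at the start; "torque": the same for the moment, N m; "width": finger opening in mm.
Only numpy, scipy, OpenCV 4.12 (cv2) and the standard library are available. Lean on these libraries where they do the work, as an engineer would, in place of code of your own. Each camera call takes 0.05 s, during which the arm holds its last target.

## Working session

There is one attempt and no reset: what is moved stays moved. The work goes in short steps, Python scripts to look and compute and a tool call to move; the robot and the scene stay as the last step left them, time stands still between calls to the robot, and variables do not carry over. Pictures are saved under pics/ and viewed, and the job is handed in when it is done.

Besides the shell and the picture viewer there is one more tool, called after "Request:" as name(argument=value, ...) on one line, values as JSON. move_arm: Moves the arm, as the interface text tells. Its arguments: {"type":"object","properties":{"plan":{"type":"array","items":{"type":"object","properties":{"translation":{"type":"array","items":{"type":"number"}},"delta_rot":{"type":"array","items":{"type":"number"}},"claw":{"type":"number"}}}},"force":{"type":"number"}},"required":["plan"]}

```bash
ls; mkdir -p pics; python3 - <<'E'
from cell import *
import cv2
print(observe())
for n in("side","top"):
    cv2.imwrite(f"pics/{n}0.png",capture(n)[:,:,::-1]); 
    c=get_calibration(n); print(n,c)
E
```

```text
pics
{'time': 0.0, 'joints': array([-1.24208187,  0.47776038,  0.02233787,  1.55646204, -0.01150761,
        1.10927818, -0.08309233]), 'qvel': array([ 3.66415116e-04, -7.76613198e-04,  8.48874568e-04, -6.19469128e-06,
        6.13266234e-04,  1.61311626e-04, -8.55034227e-05]), 'tau': array([ 2.28921863e-04, -5.96467638e+01,  1.60826314e+00, -2.81201041e+01,
        1.25361403e-02,  9.51319991e-03,  5.42172268e-05]), 'tool_pos': array([285.32314156, 611.08119014, 230.34783178]), 'orientation': array([ 2.64908314e+00,  1.68680546e+00, -2.24778321e-03]), 'force': array([-0.65133062,  0.76928093, -0.75125996]), 'torque': array([-0.0334965 , -0.02067349, -0.02055953]), 'width': 85.34389438095532}
side {'fx': 469.7109141008638, 'fy': 469.7109141008638, 'cx': 275.44496597644286, 'cy': 215.69803857690016, 'cam_to_world': array([[ 9.43111645e-01, -1.54805443e-01,  2.94237489e-01,
         1.92367393e+02],
       [-3.32460003e-01, -4.47840324e-01,  8.30005657e-01,
        -1.14653671e+03],
       [ 3.28201934e-03, -8.80610197e-01, -4.73830043e-01,
         7.73106014e+02],
       [ 0.00000000e+00,  0.00000000e+00,  0.00000000e+00,
         1.00000000e+00]])}
top {'fx': 482.8477187782258, 'fy': 482.8477187782258, 'cx': 273.49006808327374, 'cy': 204.761013048633, 'cam_to_world': array([[ 1.79074587e-02, -9.88337186e-01,  1.51224766e-01,
         4.09518914e+02],
       [-9.99839247e-01, -1.75658727e-02,  3.59448288e-03,
         5.97795837e+01],
       [-8.96166108e-04, -1.51264824e-01, -9.88492868e-01,
         1.44691215e+03],
       [ 0.00000000e+00,  0.00000000e+00,  0.00000000e+00,
         1.00000000e+00]])}
```

View pics/side0.png

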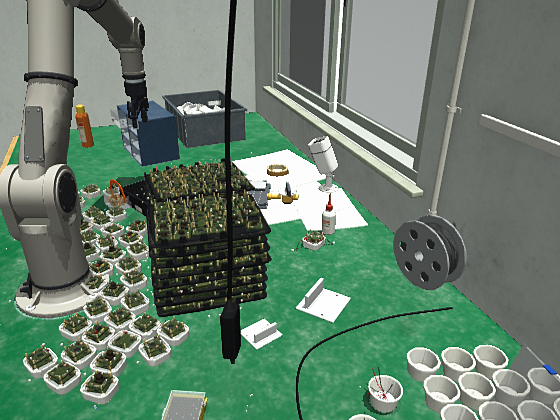

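View pics/top0.png

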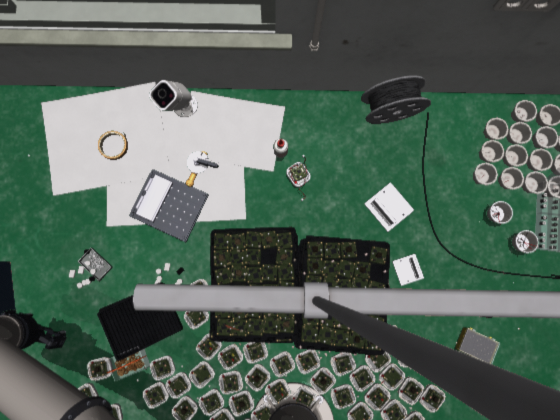

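```bash
python3 - <<'E'
import cv2,numpy as np
t=cv2.imread("pics/top0.png");s=cv2.imread("pics/side0.png")
cv2.imwrite("pics/c1.png",cv2.resize(t[130:260,110:260],None,fx=4.5,fy=4.5,interpolation=cv2.INTER_CUBIC))
a=cv2.resize(t[170:300,350:450],None,fx=4,fy=4,interpolation=cv2.INTER_CUBIC)
b=cv2.resize(s[270:360,210:360],None,fx=2.6,fy=2.6,interpolation=cv2.INTER_CUBIC)
c=np.zeros((520,800,3),np.uint8);c[:a.shape[0],:400]=a;c[:b.shape[0],405:405+390]=b[:, :390]
d=cv2.resize(s[150:220,230:360],None,fx=3,fy=3,interpolation=cv2.INTER_CUBIC);c[260:470,405:795]=d
cv2.imwrite("pics/c2.png",c)
E
```

```text
(no output)
```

View pics/c1.png

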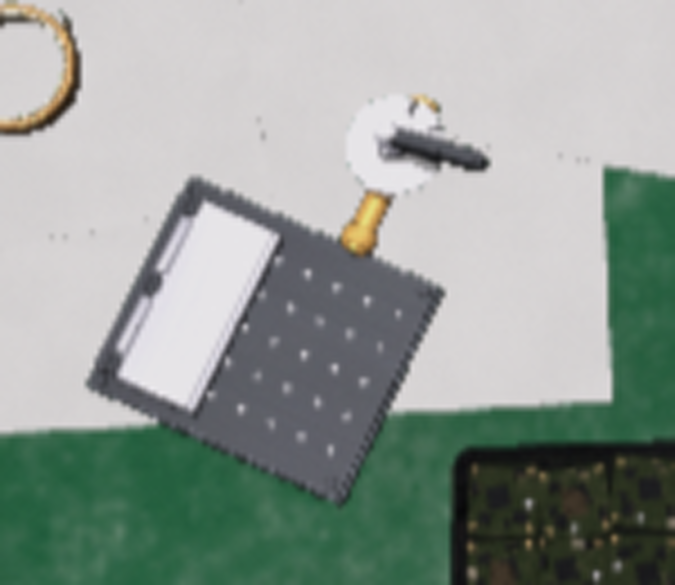

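View pics/c2.png

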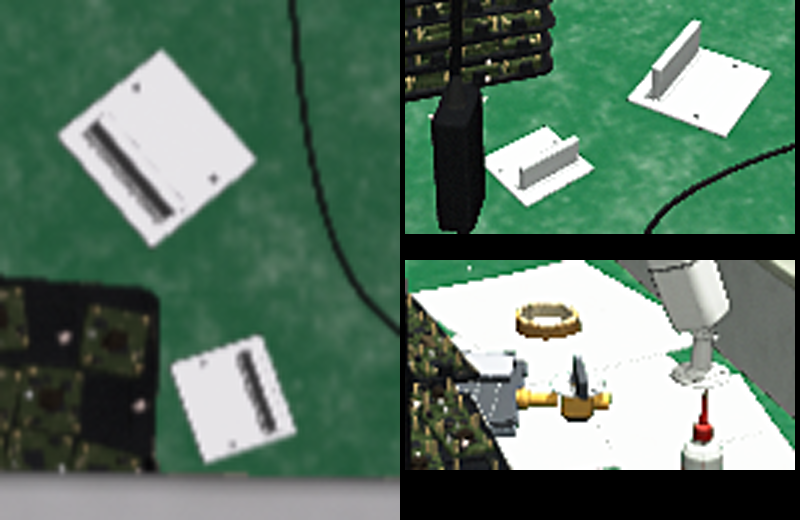

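```bash
cat > h.py <<'E'
import numpy as np,cv2
from cell import *
def ray(n,uv):
    c=get_calibration(n);M=np.array(c["cam_to_world"])
    d=M[:3,:3]@np.array([(uv[0]-c["cx"])/c["fx"],(uv[1]-c["cy"])/c["fy"],1.]);return M[:3,3],d
def onz(n,uv,z):
    o,d=ray(n,uv);return o+d*(z-o[2])/d[2]
def px(n,p):
    c=get_calibration(n);q=np.linalg.inv(c["cam_to_world"])@np.r_[p,1.];return np.array([c["fx"]*q[0]/q[2]+c["cx"],c["fy"]*q[1]/q[2]+c["cy"]])
def tri(u,v):
    o1,d1=ray("top",u);o2,d2=ray("side",v)
    A=np.c_[d1,-d2];t=np.linalg.lstsq(A,o2-o1,rcond=None)[0];a=o1+d1*t[0];b=o2+d2*t[1];return (a+b)/2,np.linalg.norm(a-b)
E
python3 - <<'E'
from h import *
t=cv2.imread("pics/top0.png");hsv=cv2.cvtColor(t,cv2.COLOR_BGR2HSV)
m=((hsv[:,:,1]<60)&(hsv[:,:,2]>170)).astype(np.uint8)
for n,(x0,y0,x1,y1) in {"big":(355,175,425,235),"small":(388,250,430,289)}.items():
    k=np.zeros_like(m);k[y0:y1,x0:x1]=m[y0:y1,x0:x1]
    k=cv2.morphologyEx(k,cv2.MORPH_CLOSE,np.ones((9,9)))
    c=max(cv2.findContours(k,0,1)[0],key=cv2.contourArea);r=cv2.minAreaRect(c);b=cv2.boxPoints(r)
    w=np.array([onz("top",p,4) for p in b]);print(n,b.round(1).tolist(),w[:,:2].round(1).tolist(),[np.linalg.norm(w[i]-w[i-1]).round(1) for i in range(4)])
# jig
C=np.array([[195,180],[440,290],[340,503],[90,383]])/4.5+[110,130]
w=np.array([onz("top",p,20) for p in C]);print(w.round(1),[np.linalg.norm(w[i]-w[i-1]).round(1) for i in range(4)])
E
```

```text
big [[364.29998779296875, 203.10000610351562], [390.1000061035156, 181.60000610351562], [413.5, 209.60000610351562], [387.6000061035156, 231.10000610351562]] [[640.2, -209.4], [708.0, -288.8], [623.0, -357.7], [556.3, -278.5]] [np.float64(108.6), np.float64(104.5), np.float64(109.4), np.float64(103.5)]
small [[392.29998779296875, 260.8999938964844], [415.1000061035156, 253.3000030517578], [423.20001220703125, 277.6000061035156], [400.3999938964844, 285.20001220703125]] [[467.9, -290.8], [491.6, -359.0], [420.5, -381.1], [397.1, -313.2]] [np.float64(74.3), np.float64(72.3), np.float64(74.5), np.float64(71.7)]
[[727.7 430.1  20. ]
 [655.6 262.6  20. ]
 [512.5 322.8  20. ]
 [589.  492.   20. ]] [np.float64(151.9), np.float64(182.3), np.float64(155.2), np.float64(185.7)]
```

```bash
python3 - <<'E'
from h import *
t=cv2.imread("pics/top0.png")
g=cv2.cvtColor(t,cv2.COLOR_BGR2HSV)
# jig mask: dark grey low sat + leaf region
x0,y0,x1,y1=128,166,212,245
v=g[:,:,2];s=g[:,:,1]
m=((v>50)&(v<150)&(s<75)).astype(np.uint8);k=np.zeros_like(m);k[y0:y1,x0:x1]=m[y0:y1,x0:x1]
k=cv2.morphologyEx(k,cv2.MORPH_CLOSE,np.ones((5,5)))
k=cv2.morphologyEx(k,cv2.MORPH_OPEN,np.ones((4,4)))
c=max(cv2.findContours(k,0,1)[0],key=cv2.contourArea);b=cv2.boxPoints(cv2.minAreaRect(c))
w=np.array([onz("top",p,20) for p in b]);print(b.round(1).tolist(),w[:,:2].round(1).tolist(),[np.linalg.norm(w[i]-w[i-1]).round(1) for i in range(4)],w.mean(0))
e=[np.degrees(np.arctan2(*(w[i]-w[i-1])[1::-1])).round(1) for i in range(4)];print(e)
# leaf
m2=((v>200)&(s<30)).astype(np.uint8);k=np.zeros_like(m);k[172:224,132:175]=m2[172:224,132:175];k[k2]=0 if False else k[0:0] if False else 0 if False else 0 if False else 0 if False else 0 if False else 0 if False else 0 if False else 0 if False else 0 if False else 0 if False else 0 if False else 0 if False else 0 if False else 0 if False else 0 if False else 0 if False else 0 if False else 0
E
```

```text
[[128.10000610351562, 219.89999389648438], [150.1999969482422, 168.1999969482422], [211.3000030517578, 194.39999389648438], [189.10000610351562, 246.10000610351562]] [[574.6, 496.9], [733.0, 439.9], [655.9, 252.2], [500.1, 311.7]] [np.float64(199.6), np.float64(168.3), np.float64(202.9), np.float64(166.8)] [615.91860769 375.19674035  20.        ]
[np.float64(68.1), np.float64(-19.8), np.float64(-112.3), np.float64(159.1)]Traceback (most recent call last):
  File "<stdin>", line 14, in <module>
NameError: name 'k2' is not defined. Did you mean: 'k'?
```

```bash
cat > fit.py <<'E'
from h import *
t=cv2.imread("pics/top0.png");g=cv2.cvtColor(t,cv2.COLOR_BGR2HSV);v=g[:,:,2];s=g[:,:,1]
J=np.array([[138,216],[150,175],[170,184],[155,222]])  # inside-jig polygon round leaf, manual
poly=np.zeros(v.shape,np.uint8);cv2.fillPoly(poly,[np.array([[131,213],[154,171],[178,181],[156,226]])],1)
k=((v>185)&(s<40)).astype(np.uint8)*poly
k=cv2.morphologyEx(k,cv2.MORPH_OPEN,np.ones((4,4)))
c=max(cv2.findContours(k,0,1)[0],key=cv2.contourArea);b=cv2.boxPoints(cv2.minAreaRect(c))
w=np.array([onz("top",p,33) for p in b])
print("leaf",b.round(1).tolist(),w[:,:2].round(1).tolist(),[np.linalg.norm(w[i]-w[i-1]).round(1) for i in range(4)],w.mean(0).round(1),[np.degrees(np.arctan2(*(w[i]-w[i-1])[1::-1])).round(1) for i in range(4)])
def overlay(th,cx,cy,name,lev=0):
    R=np.array([[np.cos(th),-np.sin(th)],[np.sin(th),np.cos(th)]]);W=lambda x,y,z:np.r_[R@[x,y]+[cx,cy],z]
    im=cv2.resize(t[130:260,110:260],None,fx=4.5,fy=4.5,interpolation=cv2.INTER_CUBIC)
    P=lambda p:tuple(int(q) for q in ((px("top",p)-[110,130]+.5)*4.5-.5))
    for q,z,col in (([(-95,-80),(-95,80),(95,80),(95,-80)],20,(0,0,255)),([(15,-65),(15,65),(75,65),(75,-65)],33,(255,0,0))):
        cv2.polylines(im,[np.array([P(W(x,y,z)) for x,y in q])],True,col,1)
    a=np.pi+lev
    cv2.line(im,P(W(-30,-150,79)),P(W(-30+66*np.cos(a),-150+66*np.sin(a),79)),(0,255,0),1)
    cv2.circle(im,P(W(-30,-150,45)),int(34*.33*4.5),(0,255,255),1)
    cv2.imwrite(name,im);print("pivot",W(-30,-150,66),"leafedge",W(15,0,29))
if __name__=="__main__":
    overlay(np.radians(67),621,376,"pics/o1.png")
E
python3 fit.py
```

```text
leaf [[136.6999969482422, 214.0], [154.89999389648438, 174.8000030517578], [172.3000030517578, 182.8000030517578], [154.0, 222.10000610351562]] [[591.0, 468.6], [710.3, 421.3], [686.6, 368.1], [568.0, 415.9]] [np.float64(57.4), np.float64(128.3), np.float64(58.2), np.float64(127.9)] [639.  418.5  33. ] [np.float64(66.4), np.float64(-21.6), np.float64(-114.0), np.float64(158.0)]
pivot [747.35379416 289.77518512  66.        ] leafedge [626.86096693 389.8075728   29.        ]
```

View pics/o1.png

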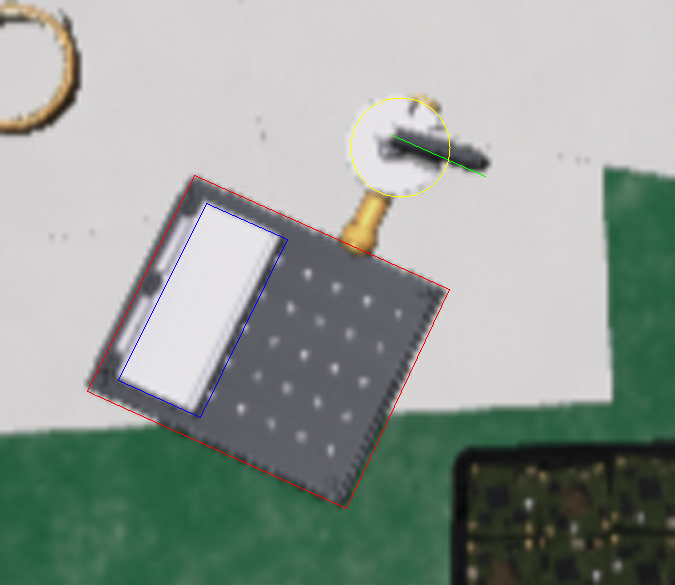

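```bash
python3 - <<'E'
from h import *
T=np.radians(66.9);cx,cy=620.5,376.5
R=np.array([[np.cos(T),-np.sin(T)],[np.sin(T),np.cos(T)]]);W=lambda x,y,z:np.r_[R@[x,y]+[cx,cy],z]
out=[]
for n,(a,b,c,d),f in (("top",(180,145,240,185),6),("side",(250,160,320,210),6)):
  for lev in (None,0.0,.2):
    im=cv2.resize(cv2.imread(f"pics/{n}0.png")[b:d,a:c],(360,240),interpolation=cv2.INTER_CUBIC) 
    fx=360/(c-a);fy=240/(d-b)
    P=lambda p:tuple(int(q) for q in ((px(n,p)-[a,b]+.5)*[fx,fy]))
    if lev is not None:
      A=np.pi+lev;u=np.array([np.cos(A),np.sin(A)]);o=np.array([-u[1],u[0]])
      for z,col in((79,(0,255,0)),(53,(0,0,255))):
        q=[np.array([-30,-150])+r*u+w*o for r,w in((0,6),(66,6),(66,-6),(0,-6))]
        cv2.polylines(im,[np.array([P(W(*x,z)) for x in q])],True,col,1)
    out.append(im)
cv2.imwrite("pics/lev.png",cv2.resize(np.vstack([np.hstack(out[:3]),np.hstack(out[3:])]),(800,356)))
for uv in((190,112),(175,95)): print(onz("top",uv,0),onz("top",uv,150))
E
```

```text
[919.33616811 331.05822125   0.        ] [866.48390061 302.93502417 150.        ]
[974.13383742 380.63159564   0.        ] [915.60074791 347.36917422 150.        ]
```

View pics/lev.png

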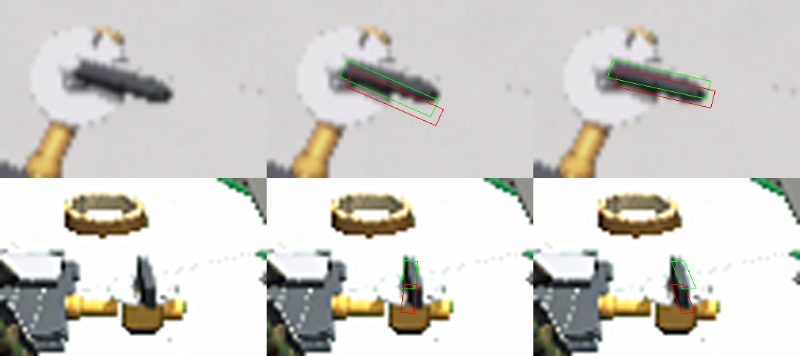

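```bash
python3 - <<'E'
from h import *
print("camstand",onz("side",(329,187),0),"bottle",onz("side",(328,232),0), onz("top",(281,147),130), tri((281,143),(330,196)))
T=np.radians(66.9);cx,cy=620.5,376.5
R=np.array([[np.cos(T),-np.sin(T)],[np.sin(T),np.cos(T)]])
p=R@[-30,-150]+[cx,cy];print("pivot",p)
for a in(.13,.785):
  A=T+np.pi+a;print(a,p+40*np.array([np.cos(A),np.sin(A)]),np.degrees(A)-360+90)
E
```

```text
camstand [9.49949600e+02 3.63116572e+02 1.13686838e-13] bottle [797.30387419  45.6801255    0.        ] [775.56541394  46.40556294 130.        ] (array([791.2427773 ,  45.20735168, 130.5980815 ]), np.float64(8.62023485232811))
pivot [746.7031111  290.05478759]
0.13 [735.91166057 251.53797833] -15.65154866329928
0.785 [761.607844   252.93539997] 21.87718691776962
```

Request:
move_arm(plan=[{"translation": [4, -3, 1], "delta_rot": [0, 0, -8], "claw": 1}, {"translation": [4, -3, 0], "delta_rot": [0, 0, -8], "claw": 1}, {"translation": [4, -3, 0], "delta_rot": [0, 0, -8], "claw": 1}, {"translation": [4, -3, 0], "delta_rot": [0, 0, -8], "claw": 1}])

```text
time: 0.5
tool_pos: [445.9, 490.7, 240.9]
orientation: [3.015, 0.883, -0.001]
force: [0.9, 0.4, 0.3]
width: 85.6
```

Request:
move_arm(plan=[{"translation": [3.6, -3, 0], "delta_rot": [0, 0, -6], "claw": 1}, {"translation": [3.6, -3, 0], "delta_rot": [0, 0, -6], "claw": 1}, {"translation": [3.6, -3, 0], "delta_rot": [0, 0, -6], "claw": 1}, {"translation": [3.6, -3, 0], "delta_rot": [0, 0, -6], "claw": 1}, {"translation": [3.6, -3, 0], "delta_rot": [0, 0, -6], "claw": 1}, {"translation": [3.6, -3, 0], "delta_rot": [0, 0, -6], "claw": 1}, {"translation": [3.6, -3, 0], "delta_rot": [0, 0, -6], "claw": 1}, {"translation": [3.8, -2.9, -2], "delta_rot": [0, 0, -6.3], "claw": 1}])

```text
time: 1.3
tool_pos: [736.2, 253.0, 224.4]
orientation: [-3.11, 0.425, -0.007]
force: [1.2, -0.1, -0.1]
width: 85.2
```

```bash
python3 - <<'E'
from h import *
o=observe();print(o["tool_pos"],o["orientation"],o["joints"].round(2))
a=capture("top");b=capture("side")
cv2.imwrite("pics/a1.png",cv2.resize(np.hstack([a[100:260,110:310],b[60:220,220:420]])[:,:,::-1],None,fx=2,fy=2,interpolation=cv2.INTER_CUBIC))
E
```

```text
[736.17105233 253.02152288 224.40645629] [-3.11044188  0.42539791 -0.00667929] [-0.66  0.69  0.43  1.29 -0.28  1.22 -0.49]
```

View pics/a1.png

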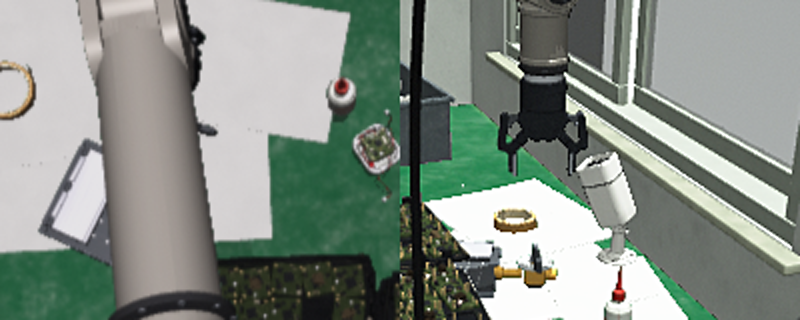

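Request:
move_arm(plan=[{"translation": [0, -0.15, -4.3], "delta_rot": [0, 0, 0], "claw": 1}, {"translation": [0, 0, -4], "delta_rot": [0, 0, 0], "claw": 1}, {"translation": [0, 0, -4], "delta_rot": [0, 0, 0], "claw": 1}, {"translation": [0, 0, -3], "delta_rot": [0, 0, 0], "claw": 1}, {"translation": [0, 0, -2], "delta_rot": [0, 0, 0], "claw": 1}, {"translation": [0, 0, 0], "delta_rot": [0, 0, 0], "claw": 1}])

```text
time: 2.0
tool_pos: [730.9, 252.4, 45.0]
orientation: [3.111, -0.418, -0.009]
force: [0.0, 0.4, -0.3]
width: 85.7
```

```bash
python3 - <<'E'
from h import *
o=observe();print(o["tool_pos"],o["force"])
b=capture("side")
cv2.imwrite("pics/a2.png",cv2.resize(b[100:230,240:360][:,:,::-1],None,fx=4,fy=4,interpolation=cv2.INTER_CUBIC))
E
```

```text
[730.89242422 252.44959988  44.95070125] [ 0.03681875  0.35865964 -0.28118062]
```

View pics/a2.png

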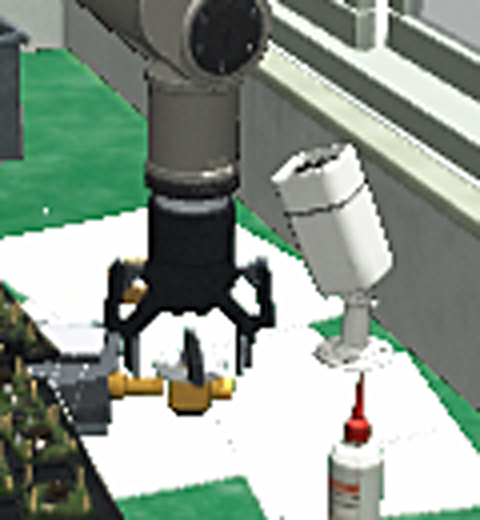

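Request:
move_arm(plan=[{"translation": [0.4, 0, 0.7], "delta_rot": [0, 0, 0], "claw": 1}, {"translation": [0, 0, 0], "delta_rot": [0, 0, 0], "claw": 1}])

```text
time: 2.25
tool_pos: [740.4, 253.1, 59.8]
orientation: [-3.111, 0.419, -0.009]
force: [0.9, -0.6, -0.0]
width: 85.6
```

Request:
move_arm(plan=[{"translation": [0, 0, 0], "delta_rot": [0, 0, 0], "claw": 1}, {"translation": [0, 0, 0], "delta_rot": [0, 0, 0], "claw": 1}])

```text
time: 2.45
tool_pos: [738.0, 253.0, 57.1]
orientation: [-3.113, 0.419, -0.002]
force: [0.7, -0.6, -0.0]
width: 85.3
```

```bash
python3 - <<'E'
from h import *
for i in range(5):
    o=observe();print(o["time"],o["tool_pos"],o["qvel"].round(3));capture("side")
E
```

```text
2.45 [737.97311111 252.98996831  57.06506493] [-0.002  0.01  -0.004  0.009  0.001 -0.001 -0.   ]
2.5 [737.67002515 252.8868996   56.60118945] [-0.002  0.007 -0.002  0.006 -0.002 -0.002 -0.001]
2.55 [737.47164909 252.87687688  56.25764069] [ 0.001  0.005  0.     0.004  0.     0.    -0.   ]
2.6 [737.37339658 252.81902181  56.00576453] [-0.     0.004 -0.001  0.    -0.    -0.001  0.001]
2.65 [737.3032128  252.78800105  55.84437462] [-0.002  0.004  0.001  0.    -0.001 -0.001  0.002]
```

Request:
move_arm(plan=[{"translation": [-0.1, 0, -0.2], "delta_rot": [0, 0, 0], "claw": 0}, {"translation": [0, 0, 0], "delta_rot": [0, 0, 0], "claw": 0}, {"translation": [0, 0, 0], "delta_rot": [0, 0, 0], "claw": 0}, {"translation": [0, 0, 0], "delta_rot": [0, 0, 0], "claw": 0}, {"translation": [0, 0, 0], "delta_rot": [0, 0, 0], "claw": 0}, {"translation": [0, 0, 0], "delta_rot": [0, 0, 0], "claw": 0}, {"translation": [0, 0, 0], "delta_rot": [0, 0, 0], "claw": 0}], force=40)

```text
time: 3.4
tool_pos: [737.2, 252.4, 54.0]
orientation: [-3.113, 0.42, -0.002]
force: [3.8, 0.2, -2.0]
width: 11.0
```

Request:
move_arm(plan=[{"translation": [0.43, -0.09, 0], "delta_rot": [0, 0, 6.25], "claw": 0}, {"translation": [0.43, -0.05, 0], "delta_rot": [0, 0, 6.25], "claw": 0}, {"translation": [0.44, 0, 0], "delta_rot": [0, 0, 6.25], "claw": 0}, {"translation": [0.43, 0.05, 0], "delta_rot": [0, 0, 6.25], "claw": 0}, {"translation": [0.43, 0.09, 0], "delta_rot": [0, 0, 6.25], "claw": 0}, {"translation": [0.41, 0.14, 0], "delta_rot": [0, 0, 6.25], "claw": 0}, {"translation": [0, 0, 0], "delta_rot": [0, 0, 0], "claw": 0}, {"translation": [0, 0, 0], "delta_rot": [0, 0, 0], "claw": 0}])

```text
time: 4.2
tool_pos: [764.9, 253.8, 54.1]
orientation: [3.083, 0.602, 0.009]
force: [10.3, 1.3, -6.0]
width: 11.3
```

Request:
move_arm(plan=[{"translation": [0, 0, 0], "delta_rot": [0, 0, 0], "claw": 0}, {"translation": [0, 0, 0], "delta_rot": [0, 0, 0], "claw": 0}, {"translation": [0, 0, 0], "delta_rot": [0, 0, 0], "claw": 0}])

```text
time: 4.5
tool_pos: [764.8, 253.8, 54.1]
orientation: [3.083, 0.602, 0.009]
force: [9.7, 0.1, -5.4]
width: 11.1
```

Request:
move_arm(plan=[{"translation": [-0.1, 0, 0], "delta_rot": [0, 0, 0], "claw": 0}, {"translation": [0, 0, 0], "delta_rot": [0, 0, 0], "claw": 1}, {"translation": [0, 0, 0], "delta_rot": [0, 0, 0], "claw": 1}, {"translation": [0, 0, 0], "delta_rot": [0, 0, 0], "claw": 1}, {"translation": [0, 0, 0], "delta_rot": [0, 0, 0], "claw": 1}, {"translation": [0, 0, 0], "delta_rot": [0, 0, 0], "claw": 1}, {"translation": [0, 0, 2], "delta_rot": [0, 0, 0], "claw": 1}, {"translation": [0, 0, 4], "delta_rot": [0, 0, 0], "claw": 1}])

```text
time: 5.3
tool_pos: [758.7, 253.5, 111.5]
orientation: [3.082, 0.604, -0.011]
force: [0.0, 1.0, 0.7]
width: 85.4
```

Request:
move_arm(plan=[{"translation": [0, 0, 4], "delta_rot": [0, 0, -6], "claw": 1}, {"translation": [-1, -1, 4], "delta_rot": [0, 0, -6], "claw": 1}, {"translation": [-2, -3, 3], "delta_rot": [0, 0, -6], "claw": 1}, {"translation": [-2, -4, 3], "delta_rot": [0, 0, -6], "claw": 1}, {"translation": [-2, -4, 0], "delta_rot": [0, 0, -6], "claw": 1}, {"translation": [-2, -4, 0], "delta_rot": [0, 0, -6], "claw": 1}, {"translation": [-2, -4, 0], "delta_rot": [0, 0, -6], "claw": 1}, {"translation": [-2, -4, 0], "delta_rot": [0, 0, -6], "claw": 1}])

```text
time: 6.1
tool_pos: [631.8, 15.5, 253.7]
orientation: [-3.059, 0.708, -0.003]
force: [0.7, 0.1, -0.3]
width: 85.5
```

```bash
cat > lev.py <<'E'
from h import *
import sys
T=np.radians(66.9);cx,cy=620.5,376.5
R=np.array([[np.cos(T),-np.sin(T)],[np.sin(T),np.cos(T)]]);W=lambda x,y,z:np.r_[R@[x,y]+[cx,cy],z]
out=[]
print(observe()["tool_pos"])
for n,(a,b,c,d),f in (("top",(180,145,240,185),6),("side",(250,160,310,200),6)):
  I=capture(n)[:,:,::-1]; cv2.imwrite(f"pics/{n}_{sys.argv[1]}.png",I)
  for lev in (None,0.65,.785,.92):
    im=cv2.resize(I[b:d,a:c],(360,240),interpolation=cv2.INTER_CUBIC) 
    fx=360/(c-a);fy=240/(d-b)
    P=lambda p:tuple(int(q) for q in ((px(n,p)-[a,b]+.5)*[fx,fy]))
    if lev is not None:
      A=np.pi+lev;u=np.array([np.cos(A),np.sin(A)]);o=np.array([-u[1],u[0]])
      for z,col in((79,(0,255,0)),(53,(0,0,255))):
        q=[np.array([-30,-150])+r*u+w*o for r,w in((0,6),(66,6),(66,-6),(0,-6))]
        cv2.polylines(im,[np.array([P(W(*x,z)) for x in q])],True,col,1)
    out.append(im)
cv2.imwrite("pics/lev%s.png"%sys.argv[1],cv2.resize(np.vstack([np.hstack(out[:4]),np.hstack(out[4:])]),(800,267),interpolation=cv2.INTER_AREA))
E
python3 lev.py 1
```

```text
[631.80310082  15.45269969 253.67268696]
```

View pics/lev1.png

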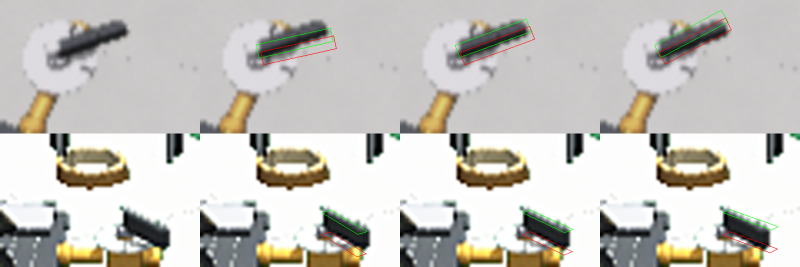

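View pics/top_1.png

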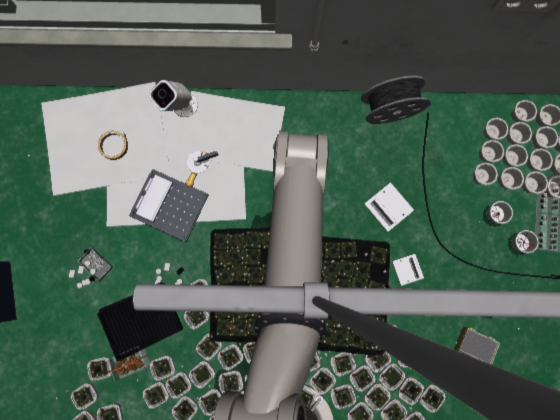

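```bash
python3 - <<'E'
from h import *
for f in("top0","top_1"):
    g=cv2.cvtColor(cv2.imread(f"pics/{f}.png"),cv2.COLOR_BGR2GRAY)
    k=np.zeros_like(g);k[148:172,194:222]=(g[148:172,194:222]<100)
    n,l,st,c=cv2.connectedComponentsWithStats(k);i=1+st[1:,4].argmax()
    p=np.argwhere(l==i)[:,::-1]
    w=np.array([onz("top",q,75)[:2] for q in p]);vx,vy,_,_=cv2.fitLine(w.astype(np.float32),cv2.DIST_L2,0,.01,.01).ravel()
    a=np.degrees(np.arctan2(vy,vx));print(f,len(p),a,"lever",np.radians(a-66.9-180)%np.pi,w.mean(0))
E
```

```text
top0 93 77.36609 lever 0.18266797 [737.54437498 260.59713617]
top_1 104 -66.686424 lever 0.81007004 [757.94531685 261.59434025]
```

Request:
move_arm(plan=[{"translation": [-0.2, -4, 0], "delta_rot": [0, 0, -4], "claw": 1}, {"translation": [-0.2, -4, 0], "delta_rot": [0, 0, -4], "claw": 1}, {"translation": [-0.2, -4, 0], "delta_rot": [0, 0, -4], "claw": 1}, {"translation": [-0.2, -4, 0], "delta_rot": [0, 0, -4], "claw": 1}, {"translation": [-0.2, -4, 0], "delta_rot": [0, 0, -4], "claw": 1}, {"translation": [-0.3, -4, 0], "delta_rot": [0, 0, -3.6], "claw": 1}, {"translation": [-0.4, -3.8, -3], "delta_rot": [0, 0, 0], "claw": 1}, {"translation": [0, 0, 0], "delta_rot": [0, 0, 0], "claw": 1}])

```text
time: 7.0
tool_pos: [611.6, -267.5, 220.4]
orientation: [2.845, -1.324, -0.004]
force: [-1.1, -0.6, -0.4]
width: 85.4
```

Request:
move_arm(plan=[{"translation": [0, 0, 0], "delta_rot": [0, 0, 0], "claw": 1}, {"translation": [0, 0, 0], "delta_rot": [0, 0, 0], "claw": 1}, {"translation": [0, 0, 0], "delta_rot": [0, 0, 0], "claw": 1}])

```text
time: 7.3
tool_pos: [616.8, -259.3, 222.8]
orientation: [-2.854, 1.309, -0.002]
force: [0.6, -0.8, -0.3]
width: 85.4
```

```bash
python3 - <<'E'
from h import *
from scipy.spatial.transform import Rotation as Ro
o=observe();print(o["tool_pos"],o["joints"].round(2));print(Ro.from_rotvec(o["orientation"]).as_matrix().round(4))
a=capture("top");b=capture("side")
cv2.imwrite("pics/b1.png",cv2.resize(np.hstack([a[150:310,330:460],b[200:360,240:370]])[:,:,::-1],None,fx=3,fy=3,interpolation=cv2.INTER_CUBIC))
E
```

```text
[ 616.82991062 -259.26400802  222.80065384] [-0.11  0.53  0.61  1.61 -0.33  1.1  -0.27]
[[ 6.526e-01 -7.577e-01  2.000e-03]
 [-7.577e-01 -6.526e-01  6.000e-04]
 [ 8.000e-04 -1.900e-03 -1.000e+00]]
```

View pics/b1.png

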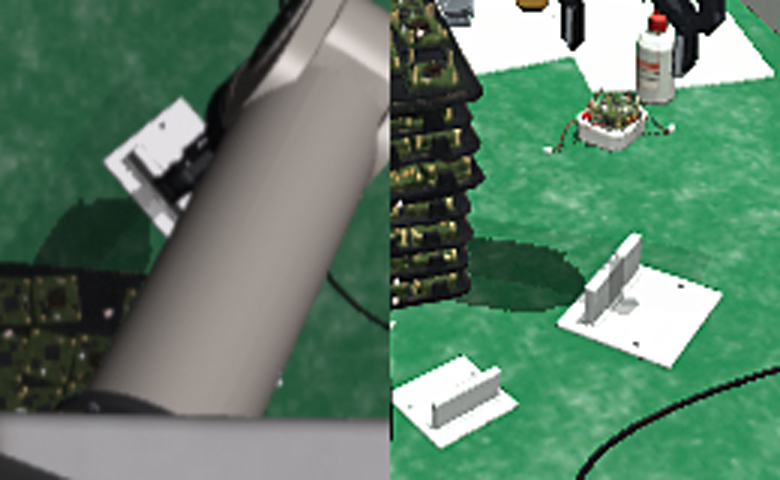

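```bash
python3 - <<'E'
from h import *
for uv in((305.8,294.5),(322.3,278.5)): print(onz("side",uv,44))
t=cv2.imread("pics/top0.png")
u=np.array([.6477,-.762]);n=np.array([.762,.6477])
for s in(-45,45):
    print(px("side",np.r_[np.array([614.4,-263])+s*n-5*u,44]),px("side",np.r_[np.array([614.4,-263])+s*n+5*u,44]),px("top",np.r_[np.array([614.4,-263])+s*n,44]))
E
```

```text
[ 578.67214462 -285.97043252   44.        ]
[ 645.70399401 -237.73160235   44.        ]
[305.49896582 295.20470536] [309.09261313 296.47626202] [395.35028348 221.79619736]
[321.00273475 276.89048883] [324.45235717 278.02593175] [375.06837197 198.30468106]
```

Request:
move_arm(plan=[{"translation": [0, 0, -4], "delta_rot": [0, 0, 0], "claw": 1}, {"translation": [0, 0, -4], "delta_rot": [0, 0, 0], "claw": 1}, {"translation": [0, 0, -4], "delta_rot": [0, 0, 0], "claw": 1}, {"translation": [0, 0, -2], "delta_rot": [0, 0, 0], "claw": 1}, {"translation": [0, 0, -1], "delta_rot": [0, 0, 0], "claw": 1}, {"translation": [0, 0, 0], "delta_rot": [0, 0, 0], "claw": 1}, {"translation": [0, 0, 0], "delta_rot": [0, 0, 0], "claw": 1}, {"translation": [0, 0, 0], "delta_rot": [0, 0, 0], "claw": 1}])

```text
time: 8.2
tool_pos: [616.8, -261.5, 73.5]
orientation: [-2.854, 1.313, -0.005]
force: [-0.0, 0.3, 0.9]
width: 85.7
```

Request:
move_arm(plan=[{"translation": [0, 0, 0], "delta_rot": [0, 0, 0], "claw": 1}, {"translation": [0, 0, 0], "delta_rot": [0, 0, 0], "claw": 1}, {"translation": [0, 0, 0], "delta_rot": [0, 0, 0], "claw": 1}])

```text
time: 8.5
tool_pos: [615.8, -261.1, 72.2]
orientation: [-2.854, 1.313, -0.001]
force: [-0.3, 0.3, -0.4]
width: 85.7
```

Request:
move_arm(plan=[{"translation": [-0.1, -0.15, -2.5], "delta_rot": [0, 0, 0], "claw": 1}, {"translation": [0, 0, -2], "delta_rot": [0, 0, 0], "claw": 1}, {"translation": [0, 0, -1], "delta_rot": [0, 0, 0], "claw": 1}, {"translation": [0, 0, -0.2], "delta_rot": [0, 0, 0], "claw": 1}, {"translation": [0, 0, 0], "delta_rot": [0, 0, 0], "claw": 1}, {"translation": [0, 0, 0], "delta_rot": [0, 0, 0], "claw": 1}, {"translation": [0, 0, 0], "delta_rot": [0, 0, 0], "claw": 1}])

```text
time: 9.2
tool_pos: [615.2, -262.8, 15.7]
orientation: [-2.854, 1.313, -0.003]
force: [-0.2, -0.9, -0.2]
width: 85.7
```

```bash
python3 - <<'E'
from h import *
o=observe();print(o["tool_pos"],o["force"])
b=capture("side")
cv2.imwrite("pics/b2.png",cv2.resize(b[210:340,260:380][:,:,::-1],None,fx=4.5,fy=4.5,interpolation=cv2.INTER_CUBIC))
E
```

```text
[ 615.24619996 -262.82504799   15.6997443 ] [-0.16857031 -0.86172916 -0.19466365]
```

View pics/b2.png

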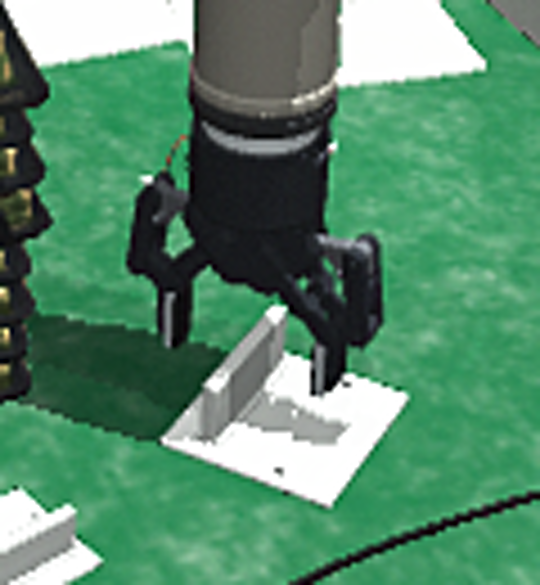

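Request:
move_arm(plan=[{"translation": [0, 0, -0.3], "delta_rot": [0, 0, 0], "claw": 0}, {"translation": [0, 0, 0], "delta_rot": [0, 0, 0], "claw": 0}, {"translation": [0, 0, 0], "delta_rot": [0, 0, 0], "claw": 0}, {"translation": [0, 0, 0], "delta_rot": [0, 0, 0], "claw": 0}, {"translation": [0, 0, 0], "delta_rot": [0, 0, 0], "claw": 0}, {"translation": [0, 0, 0], "delta_rot": [0, 0, 0], "claw": 0}, {"translation": [0, 0, 0], "delta_rot": [0, 0, 0], "claw": 0}, {"translation": [0, 0, 0], "delta_rot": [0, 0, 0], "claw": 0}], force=80)

```text
time: 10.05
tool_pos: [614.7, -262.6, 11.8]
orientation: [2.854, -1.314, 0.001]
force: [0.2, 0.1, 1.9]
width: 8.9
```

Request:
move_arm(plan=[{"translation": [0, 0, 2], "delta_rot": [0, 0, 0], "claw": 0}, {"translation": [0, 0, 3], "delta_rot": [0, 0, 0], "claw": 0}, {"translation": [0, 0, 4], "delta_rot": [0, 0, 0], "claw": 0}, {"translation": [0.5, 0, 4], "delta_rot": [0, 0, 0], "claw": 0}, {"translation": [1, 0, 4], "delta_rot": [0, 0, 0], "claw": 0}, {"translation": [1, 0, 3], "delta_rot": [0, 0, 0], "claw": 0}, {"translation": [1, 1, 2], "delta_rot": [0, 0, 0], "claw": 0}, {"translation": [1, 2, 0], "delta_rot": [0, 0, 0], "claw": 0}])

```text
time: 10.85
tool_pos: [660.5, -235.3, 235.4]
orientation: [2.851, -1.318, 0.009]
force: [0.2, -0.0, -1.9]
width: 8.7
```

```bash
python3 - <<'E'
from h import *
o=observe();print(o["tool_pos"],o["force"],o["joints"].round(2))
b=capture("side")
cv2.imwrite("pics/b3.png",cv2.resize(b[50:340,200:440][:,:,::-1],None,fx=2,fy=2,interpolation=cv2.INTER_CUBIC))
E
```

```text
[ 660.53393023 -235.31586681  235.39432159] [ 0.19367788 -0.01029497 -1.86416077] [-0.15  0.58  0.61  1.52 -0.35  1.15 -0.34]
```

View pics/b3.png

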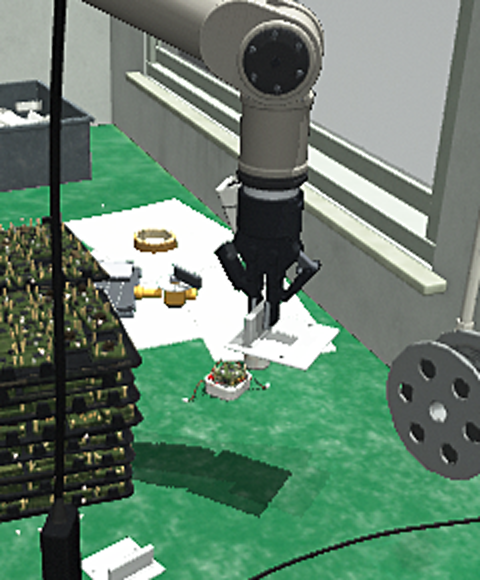

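Request:
move_arm(plan=[{"translation": [0, 3.3, 0], "delta_rot": [0, 0, 5], "claw": 0}, {"translation": [0, 3.3, 0], "delta_rot": [0, 0, 7], "claw": 0}, {"translation": [0, 3.3, 0], "delta_rot": [0, 0, 7], "claw": 0}, {"translation": [0, 3.3, 0], "delta_rot": [0, 0, 7], "claw": 0}, {"translation": [0, 3.3, 0], "delta_rot": [0, 0, 7], "claw": 0}, {"translation": [0, 3.3, 0], "delta_rot": [0, 0, 7], "claw": 0}, {"translation": [0, 3.3, 0], "delta_rot": [0, 0, 7], "claw": 0}, {"translation": [0, 3.3, 0], "delta_rot": [0, 0, 7], "claw": 0}])

```text
time: 11.7
tool_pos: [658.6, 32.9, 230.7]
orientation: [3.139, 0.134, -0.003]
force: [-0.0, 0.4, -1.5]
width: 8.6
```

Request:
move_arm(plan=[{"translation": [-0.5, 3.3, 0], "delta_rot": [0, 0, 7], "claw": 0}, {"translation": [-1, 3.3, 0], "delta_rot": [0, 0, 7], "claw": 0}, {"translation": [-1, 3.3, 0], "delta_rot": [0, 0, 7], "claw": 0}, {"translation": [-1, 3.3, 0], "delta_rot": [0, 0, 7], "claw": 0}, {"translation": [-1, 3.3, 0], "delta_rot": [0, 0, 7], "claw": 0}, {"translation": [-1, 3.3, 0], "delta_rot": [0, 0, 7], "claw": 0}, {"translation": [-1, 3, 0], "delta_rot": [0, 0, 7], "claw": 0}, {"translation": [-1, 2, 0], "delta_rot": [0, 0, 5], "claw": 0}])

```text
time: 12.5
tool_pos: [582.8, 282.2, 230.6]
orientation: [-2.733, -1.546, 0.003]
force: [0.9, -0.4, -2.7]
width: 8.8
```

Request:
move_arm(plan=[{"translation": [0, 0, 0], "delta_rot": [0, 0, 0], "claw": 0}, {"translation": [0, 0, 0], "delta_rot": [0, 0, 0], "claw": 0}, {"translation": [0, 0, 0], "delta_rot": [0, 0, 0], "claw": 0}, {"translation": [0, 0, 0], "delta_rot": [0, 0, 0], "claw": 0}, {"translation": [0, 0, 0], "delta_rot": [0, 0, 0], "claw": 0}])

```text
time: 13.0
tool_pos: [585.0, 278.3, 231.6]
orientation: [2.741, 1.534, -0.0]
force: [0.0, -0.5, -1.7]
width: 8.7
```

```bash
cat > st.py <<'E'
from h import *
from scipy.spatial.transform import Rotation as Ro
o=observe();M=Ro.from_rotvec(o["orientation"]).as_matrix()
T=np.radians(66.9);R=np.array([[np.cos(T),-np.sin(T)],[np.sin(T),np.cos(T)]])
print(o["time"],"tcp",o["tool_pos"].round(1),"jigframe",(R.T@(o["tool_pos"][:2]-[620.5,376.5])).round(1),"yaw",np.degrees(np.arctan2(M[1,0],M[0,0])).round(2),"z-axis",M[:,2].round(4),"F",o["force"].round(1),"w",o["width"].round(1),"q",o["joints"].round(2))
E
python3 st.py
```

```text
Traceback (most recent call last):
  File "st.py", line 5, in <module>
    print(o["time"],"tcp",o["tool_pos"].round(1),"jigframe",(R.T@(o["tool_pos"][:2]-[620.5,376.5])).round(1),"yaw",np.degrees(np.arctan2(M[1,0],M[0,0])).round(2),"z-axis",M[:,2].round(4),"F",o["force"].round(1),"w",o["width"].round(1),"q",o["joints"].round(2))
                                                                                                                                                                                                                       ^^^^^^^^^^^^^^^^
AttributeError: 'float' object has no attribute 'round'
```

Request:
move_arm(plan=[{"translation": [0, 1.5, -2], "delta_rot": [0, 0, 8.4], "claw": 0}, {"translation": [0, 0, -4], "delta_rot": [0, 0, 0], "claw": 0}, {"translation": [0, 0, -4], "delta_rot": [0, 0, 0], "claw": 0}, {"translation": [0, 0, -3], "delta_rot": [0, 0, 0], "claw": 0}, {"translation": [0, 0, -2], "delta_rot": [0, 0, 0], "claw": 0}, {"translation": [0, 0, -1], "delta_rot": [0, 0, 0], "claw": 0}, {"translation": [0, 0, 0], "delta_rot": [0, 0, 0], "claw": 0}, {"translation": [0, 0, 0], "delta_rot": [0, 0, 0], "claw": 0}])

```text
time: 13.8
tool_pos: [585.4, 294.7, 72.7]
orientation: [2.62, 1.733, 0.003]
force: [0.4, 0.5, -1.7]
width: 8.6
```

Request:
move_arm(plan=[{"translation": [0, 0, 0], "delta_rot": [0, 0, 0], "claw": 0}, {"translation": [0, 0, 0], "delta_rot": [0, 0, 0], "claw": 0}, {"translation": [0, 0, 0], "delta_rot": [0, 0, 0], "claw": 0}, {"translation": [0, 0, 0], "delta_rot": [0, 0, 0], "claw": 0}])

```text
time: 14.2
tool_pos: [584.8, 294.6, 72.2]
orientation: [-2.62, -1.733, -0.001]
force: [-0.6, -1.2, -1.6]
width: 8.8
```

```bash
sed -i 's/o\["width"\].round(1)/round(o["width"],1)/' st.py; python3 st.py; python3 - <<'E'
from h import *
a=capture("top");b=capture("side")
cv2.imwrite("pics/d1.png",cv2.resize(np.hstack([a[130:260,110:260],b[100:230,220:370]])[:,:,::-1],None,fx=2.6,fy=2.6,interpolation=cv2.INTER_CUBIC))
E
```

```text
14.2 tcp [584.8 294.6  72.2] jigframe [-89.3   0.7] yaw 66.97 z-axis [ 6.e-04  4.e-04 -1.e+00] F [-0.6 -1.2 -1.6] w 8.8 q [-0.6   0.62  0.05  1.73 -0.04  0.8   0.64]
```

View pics/d1.png

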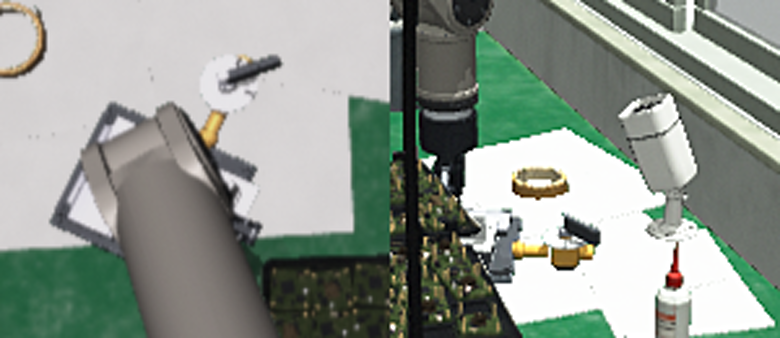

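```bash
python3 - <<'E'
from h import *
a=capture("top")[:,:,::-1].copy()
x0,y0,x1,y1=140,160,230,250;f=6
im=cv2.resize(a[y0:y1,x0:x1],None,fx=f,fy=f,interpolation=cv2.INTER_CUBIC)
T=np.radians(66.95);R=np.array([[np.cos(T),-np.sin(T)],[np.sin(T),np.cos(T)]])
im2=im.copy()
P=lambda p:((px("top",p)-[x0,y0]+.5)*f).astype(int)
cv2.polylines(im2,[np.array([P(np.r_[R@q+[584.8,294.6],64.4]) for q in((-25,-55),(80,-55),(80,55),(-25,55))])],True,(0,0,255),1)
cv2.polylines(im2,[np.array([P(np.r_[R@q+[620.5,376.5],20]) for q in((-95,-80),(95,-80),(95,80),(-95,80))])],True,(255,0,0),1)
cv2.imwrite("pics/d2.png",cv2.resize(np.hstack([im,im2]),(800,400)))
E
```

```text
(no output)
```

View pics/d2.png

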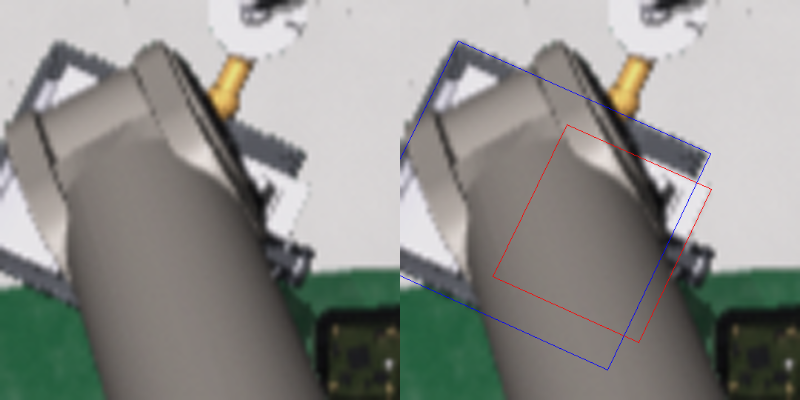

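Request:
move_arm(plan=[{"translation": [0, 0, -2], "delta_rot": [0, 0, 0], "claw": 0}, {"translation": [0, 0, -1.2], "delta_rot": [0, 0, 0], "claw": 0}, {"translation": [0, 0, -0.4], "delta_rot": [0, 0, 0], "claw": 0}, {"translation": [0, 0, 0], "delta_rot": [0, 0, 0], "claw": 0}, {"translation": [0, 0, 0], "delta_rot": [0, 0, 0], "claw": 0}, {"translation": [0, 0, 0], "delta_rot": [0, 0, 0], "claw": 0}, {"translation": [0, 0, 0], "delta_rot": [0, 0, 0], "claw": 0}])

```text
time: 15.05
tool_pos: [585.0, 294.7, 36.3]
orientation: [2.62, 1.733, 0.002]
force: [0.1, 0.5, -1.7]
width: 8.9
```

```bash
python3 st.py
```

```text
15.05 tcp [585.  294.7  36.3] jigframe [-89.2   0.6] yaw 66.97 z-axis [ 9.e-04  6.e-04 -1.e+00] F [ 0.1  0.5 -1.7] w 8.9 q [-0.59  0.67  0.04  1.74 -0.04  0.73  0.64]
```

Request:
move_arm(plan=[{"translation": [0, 0, -0.2], "delta_rot": [0, 0, 0], "claw": 0}, {"translation": [0, 0, 0], "delta_rot": [0, 0, 0], "claw": 0}, {"translation": [0, 0, -0.1], "delta_rot": [0, 0, 0], "claw": 0}, {"translation": [0, 0, 0], "delta_rot": [0, 0, 0], "claw": 0}, {"translation": [0, 0, 0], "delta_rot": [0, 0, 0], "claw": 0}])

```text
time: 15.55
tool_pos: [584.6, 294.5, 32.7]
orientation: [-2.62, -1.733, 0.0]
force: [-0.7, -0.1, -1.7]
width: 8.9
```

Request:
move_arm(plan=[{"translation": [0, 0, -0.1], "delta_rot": [0, 0, 0], "claw": 0}, {"translation": [0, 0, 0], "delta_rot": [0, 0, 0], "claw": 0}, {"translation": [0, 0, 0], "delta_rot": [0, 0, 0], "claw": 0}])

```text
time: 15.85
tool_pos: [584.7, 294.6, 31.8]
orientation: [-2.62, -1.733, -0.0]
force: [-0.1, 0.1, -0.2]
width: 8.4
```

Request:
move_arm(plan=[{"translation": [0.2, 0.46, 0], "delta_rot": [0, 0, 0], "claw": 0}, {"translation": [0.2, 0.46, 0], "delta_rot": [0, 0, 0], "claw": 0}, {"translation": [0.2, 0.46, 0], "delta_rot": [0, 0, 0], "claw": 0}, {"translation": [0.2, 0.46, 0], "delta_rot": [0, 0, 0], "claw": 0}, {"translation": [0, 0, 0], "delta_rot": [0, 0, 0], "claw": 0}, {"translation": [0, 0, 0], "delta_rot": [0, 0, 0], "claw": 0}])

```text
time: 16.45
tool_pos: [593.0, 314.2, 31.9]
orientation: [-2.619, -1.734, -0.003]
force: [1.3, 1.6, 0.7]
width: 8.8
```

```bash
python3 st.py; python3 - <<'E'
from h import *
a=capture("top");b=capture("side")
cv2.imwrite("pics/d3.png",cv2.resize(np.hstack([a[150:250,120:240],b[140:240,220:340]])[:,:,::-1],None,fx=3.3,fy=3.3,interpolation=cv2.INTER_CUBIC))
E
```

```text
16.45 tcp [593.  314.2  31.9] jigframe [-68.    0.9] yaw 67.01 z-axis [ 0.0013  0.0017 -1.    ] F [1.3 1.6 0.7] w 8.8 q [-0.61  0.69  0.04  1.7  -0.04  0.75  0.62]
```

View pics/d3.png

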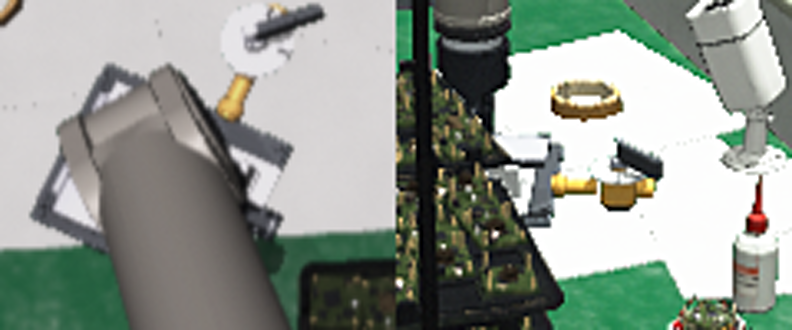

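Request:
move_arm(plan=[{"translation": [0.2, 0.46, 0], "delta_rot": [0, 0, 0], "claw": 0}, {"translation": [0.2, 0.46, 0], "delta_rot": [0, 0, 0], "claw": 0}, {"translation": [0.2, 0.46, 0], "delta_rot": [0, 0, 0], "claw": 0}, {"translation": [0, 0, 0], "delta_rot": [0, 0, 0], "claw": 0}, {"translation": [0, 0, 0], "delta_rot": [0, 0, 0], "claw": 0}, {"translation": [0, 0, 0], "delta_rot": [0, 0, 0], "claw": 0}])

```text
time: 17.15
tool_pos: [599.0, 327.2, 31.8]
orientation: [-2.62, -1.733, -0.002]
force: [1.5, 0.4, 2.5]
width: 8.8
```

```bash
python3 st.py
```

```text
17.15 tcp [599.  327.2  31.8] jigframe [-53.8   0.4] yaw 66.98 z-axis [ 9.e-04  9.e-04 -1.e+00] F [1.5 0.4 2.5] w 8.8 q [-0.62  0.71  0.04  1.67 -0.04  0.76  0.61]
```

Nose at about 26 mm, no jam. Continue to about 51 mm.

Request:
move_arm(plan=[{"translation": [0.2, 0.46, 0], "delta_rot": [0, 0, 0], "claw": 0}, {"translation": [0.2, 0.46, 0], "delta_rot": [0, 0, 0], "claw": 0}, {"translation": [0.2, 0.46, 0], "delta_rot": [0, 0, 0], "claw": 0}, {"translation": [0.2, 0.46, 0], "delta_rot": [0, 0, 0], "claw": 0}, {"translation": [0.2, 0.46, 0], "delta_rot": [0, 0, 0], "claw": 0}, {"translation": [0, 0, 0], "delta_rot": [0, 0, 0], "claw": 0}, {"translation": [0, 0, 0], "delta_rot": [0, 0, 0], "claw": 0}, {"translation": [0, 0, 0], "delta_rot": [0, 0, 0], "claw": 0}])

```text
time: 17.95
tool_pos: [608.8, 349.5, 31.8]
orientation: [2.62, 1.733, 0.001]
force: [0.0, -0.7, 5.1]
width: 8.9
```

```bash
python3 st.py
```

```text
17.95 tcp [608.8 349.5  31.8] jigframe [-29.4   0.2] yaw 66.96 z-axis [ 3.e-04  1.e-04 -1.e+00] F [ 0.  -0.7  5.1] w 8.9 q [-0.64  0.73  0.05  1.62 -0.04  0.79  0.59]
```

Request:
move_arm(plan=[{"translation": [0, 0, -0.2], "delta_rot": [0, 0, 0], "claw": 0}, {"translation": [0, 0, -0.1], "delta_rot": [0, 0, 0], "claw": 0}, {"translation": [0, 0, 0], "delta_rot": [0, 0, 0], "claw": 0}, {"translation": [0, 0, 0], "delta_rot": [0, 0, 0], "claw": 0}, {"translation": [0, 0, 0], "delta_rot": [0, 0, 0], "claw": 0}, {"translation": [0, 0, 0], "delta_rot": [0, 0, 0], "claw": 0}, {"translation": [0, 0, 0], "delta_rot": [0, 0, 0], "claw": 0}])

```text
time: 18.65
tool_pos: [608.8, 349.6, 31.8]
orientation: [-2.62, -1.733, -0.001]
force: [-7.8, -5.8, 24.7]
width: 9.1
```

```bash
python3 st.py; python3 lev.py 2; python3 - <<'E'
from h import *
a=cv2.imread("pics/top_2.png");b=cv2.imread("pics/side_2.png")
x0,y0,x1,y1=120,150,240,250;f=3.3
A=cv2.resize(a[y0:y1,x0:x1],None,fx=f,fy=f,interpolation=cv2.INTER_CUBIC)
cv2.imwrite("pics/e1.png",np.hstack([A,cv2.resize(b[140:240,220:340],None,fx=f,fy=f,interpolation=cv2.INTER_CUBIC)]))
g=cv2.cvtColor(a,cv2.COLOR_BGR2GRAY)
k=np.zeros_like(g);k[148:172,194:222]=(g[148:172,194:222]<100)
n,l,st,c=cv2.connectedComponentsWithStats(k);i=1+st[1:,4].argmax();p=np.argwhere(l==i)[:,::-1]
w=np.array([onz("top",q,75)[:2] for q in p]);vx,vy,_,_=cv2.fitLine(w.astype(np.float32),cv2.DIST_L2,0,.01,.01).ravel()
print("lever",(np.arctan2(vy,vx)-np.radians(246.9))%np.pi)
E
```

```text
18.65 tcp [608.8 349.6  31.8] jigframe [-29.4   0.2] yaw 66.95 z-axis [ 2.e-04  4.e-04 -1.e+00] F [-7.8 -5.8 24.7] w 9.1 q [-0.64  0.73  0.05  1.62 -0.04  0.79  0.59]
[608.76060057 349.56984581  31.77323009]
lever 0.7904505239973467
```

View pics/e1.png

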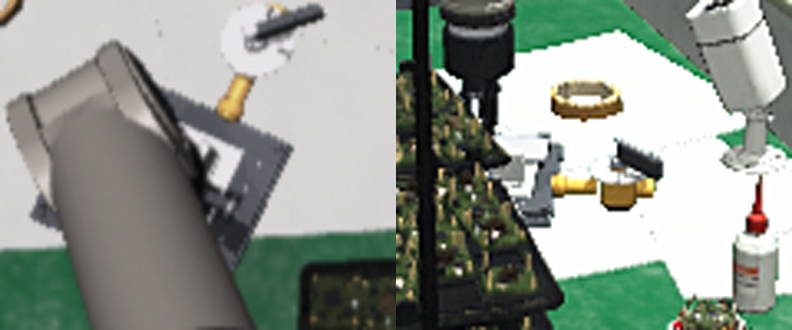

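View pics/top_2.png

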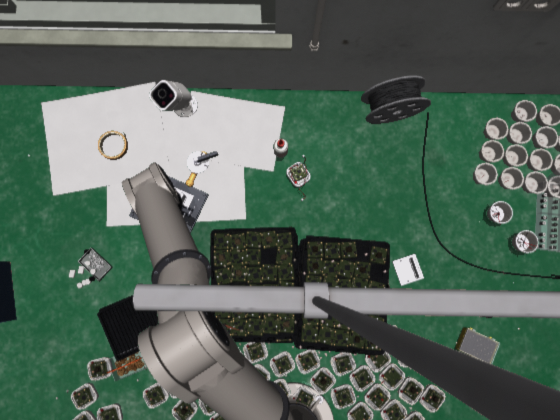

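```bash
python3 - <<'E'
from h import *
out=[]
T=np.radians(66.9);R=np.array([[np.cos(T),-np.sin(T)],[np.sin(T),np.cos(T)]]);W=lambda x,y,z:np.r_[R@[x,y]+[620.5,376.5],z]
for n,(x0,y0) in(("top",(165,175)),("side",(240,165))):
    a=cv2.imread(f"pics/{n}_2.png")[y0:y0+50,x0:x0+50];im=cv2.resize(a,None,fx=8,fy=8,interpolation=cv2.INTER_CUBIC)
    P=lambda p:((px(n,p)-[x0,y0]+.5)*8).astype(int)
    for q,z,c in(([(-54.4,-55),(50.6,-55),(50.6,55),(-54.4,55)],24,(0,0,255)),([(-95,-80),(95,-80),(95,80),(-95,80)],20,(255,0,0)),([(15,-65),(75,-65),(75,65),(15,65)],33,(0,160,0))):
        cv2.polylines(im,[np.array([P(W(*p,z)) for p in q])],True,c,1)
    out.append(im)
cv2.imwrite("pics/e2.png",np.hstack(out))
E
```

```text
(no output)
```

View pics/e2.png

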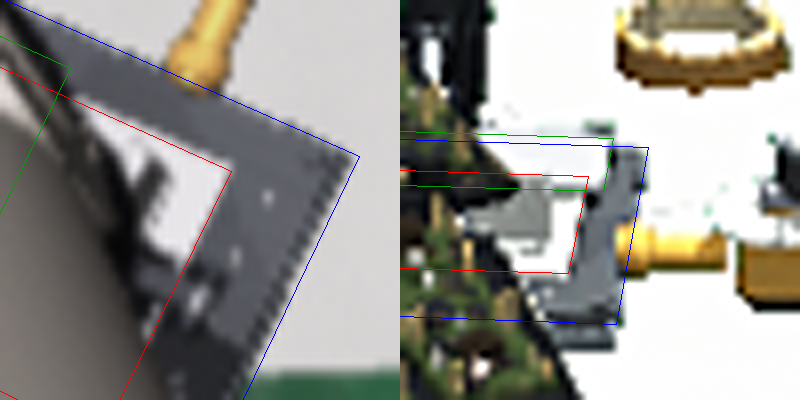

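```bash
python3 -c "
from cell import *
print(job_done())"; python3 st.py
```

```text
the job is handed in; nothing more can be done
None
the job is handed in; nothing more can be done
```

The job is handed in at about 19 s of the 72 s allowed. I turned the valve lever to half open and picked up the larger strip by its rib. I then laid it on the deck and slid it square under the leaf. The arm is still gripping the rib and pressing down. `job_done()` gives no verdict, so these are my own last checks.

- **Lever:** two pictures put it at 0.81 and 0.79 rad, against 0.785 wanted. It was already open by about 0.15 to 0.18 rad at the start.
- **Which strip:** there were two candidates. The one at top pixel (388, 207) measured about 109 x 104 mm, matching the 110 x 105 mm given. The one at (408, 269) measured about 74 x 72 mm.
- **Strip position:** from the tool pose, the front edge is at jig x ≈ 51 mm (about 36 mm under the leaf) and y ≈ 0. It is square within about 0.01 rad.
- **Height and press:** the tool height fits the strip lying flat on the deck, and the push reads about 25 N downwards. The force also shows about 10 N sideways; I left that as it was, since nothing moved.
- **Grip:** set to 80 N. The opening reads 9 mm on the 10 mm rib, so the width reading seems about 1 mm low.
- **Picture check:** the drawn outlines of strip, deck and leaf match the final pictures to about 2 mm. The leaf looks closed in the part I could see.

The arm hid the middle of the leaf and the strip's left side. The front edge position therefore comes from the tool pose and the strip's visible rear right corner, not from seeing it directly. My path stayed clear of the bystanders. The bottle looks unmoved in the last picture, but I did not measure either bystander.

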